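# Hold the grill's starter key at start

### The job

Take the service key with the flat rectangular head out of the wooden key block, push it fully home into the key switch on top of the steel starter box, easing it past the sticky pins with small wiggles, then turn it a quarter turn clockwise (seen from above). The switch springs back, so finish while still gripping the key and holding it turned. Leave the round-headed key, the sugar bowl and the shaker where they are.

Things in the scene. Friction and masses are not known exactly. Their poses are not given: they have to be found in the camera images.
- bar_key_bow (a point): Centre of the flat rectangular black head of the key to use: 36 mm wide (x axis), 10 mm thick (y axis), 32 mm tall (z, up). Pinch it across the 10 mm. Below it: round steel neck (8 mm long, 10 mm diameter), collar (25 mm diameter, 4 mm thick), flat blade. The blade's tip is 62 mm below this point. Same either way round (half turn about z). About 60 g. Starts standing upright in the key block.
- bar_key_tip (a point): Middle of the tip of that key's flat steel blade; same axes as its head. The blade is 14 mm wide (x), 6 mm thick (y), 34 mm long from collar to tip; its last 6 mm taper to 8 x 3 mm.
- lock_mouth (a point): Centre of the key switch's brass face, on its axis; z up; does not turn with the plug. At rest the keyway's long side lies along this y axis: 16 x 8 mm, 36 mm deep, mouth flared 3 mm all round, 4 mm deep. Key home: collar on this face, tip 34 mm below this point. Two sticky sprung pins 13 and 20 mm down, at the keyway's ends: 10 to 16 N straight down passes them, about half with 0.06 rad yaw wiggles.
- lock_plug (a joint): Angle of the plug: 0 at rest, grows clockwise seen from above, stop at 1.57 rad (a quarter turn). A spring drives it back to 0: turning takes 0.03 N m at first, about 0.15 N m at the stop. The key has about 0.15 rad of play in the keyway before the plug follows.
- starter: Fixed stainless starter box, 200 (x) x 220 (y) x 90 mm tall; origin at the centre of its underside. The key switch is on its top, 35 mm from the middle towards its front (-x) side, which has two black knobs; an aluminium ring of 68 mm diameter, 1 mm proud, surrounds the 30 mm brass face, 92 mm above the table.
- key_block: Fixed wooden block, 55 (x) x 140 (y) x 44 mm tall; origin at the centre of its underside. Two vertical slots 36 mm deep, 40 mm either side of the middle along y, hold the two keys blade down, collars on the block's top, wide side along the block's y. A key lifts straight out, free after 36 mm. Which key stands in which slot varies.
- round_key_bow (a point): Centre of the round black head (36 mm diameter, 10 mm thick) of another key with the same blade, standing in the other slot of the block, 80 mm away: leave it alone.
- sugar_bowl_mid (a point): Middle of a small steel bowl, 96 mm diameter, 42 mm tall (this point 21 mm up): leave it alone.
- shaker_mid (a point): Middle of a metal sugar shaker, 56 mm diameter, 100 mm tall (this point 50 mm up): leave it alone.
Things that resemble listed ones, but are neither listed nor needed, are in the scene too. Leave any pink or red look-alike of the part that bears bar_key_bow alone.

How it is judged:
By the outcome, as a careful person would: the job done as asked, in the order asked, and still so for the second after the job is handed in, while the arm keeps its last pose, push and grip.
It also fails if it takes over 51 s, if anything falls off the work surface, if the arm or the gripper's body presses on something with over 40 N, if the wrist force passes 120 N, or if a joint passes its speed limit or range.

### The arm

A 6-joint arm with a two-finger parallel gripper is mounted at the origin on the work surface. World frame = base frame: x ahead of the robot, y to its left, z up, the work surface at z = 0. Lengths are in m, angles in rad, forces in N, time in s.
With the tool pointing down it reaches from about 0.35 to 0.975 m from the base axis. Payload 4.9 kg.
Tool frame: the origin (TCP) lies on the centre line of the jaws, within the pads' length; the fingertips stand 11 mm ahead of it and the grasp point (between the pads) lies 8 mm behind it (manip.finger_overhang is the distance from the TCP to the fingertips, in m); y points along the fingers, z is the direction in which the jaws open and shut, and the axes are right-handed (so a half turn about y gives the same grasp; the last joint's range is limited). The gripper opens to 85 mm and grips with 20 to 120 N. Pads are 22 mm wide; open, the fingers measure 114 mm over their backs; the gripper's body (76 mm by 85 mm) begins 54 mm behind the grasp point. The pads swing forward as they close: fully open they stand 13 mm farther back than shut.
Start: joints at [1.137, 0.053, 1.613, -0, 1.476, -0.119], TCP at [0.194, 0.594, 0.217] pointing down, gripper open.
Joint ranges: [-3.01, 3.01], [-1.01, 2.22], [0.06, 2.58], [-1.02, 4.17], [0.09, 2.62], [-3.14, 3.14]. Speed limits (rad/s): [2.57, 2.57, 3.14, 3.14, 3.14, 3.14].

### API

Orientations are given as a unit quaternion [w, x, y, z].
In Python, from plant import readout, cams, workorder, manip gives the robot as it stands.
- The arm moves only by the tool play_rows, never from a script. Its arguments are lists of equal length, an entry for each row: "slide": the shift along the tool's x, y, z in cm, a list of three; "yaw": the turn about the tool's y in degrees; "grip": the closure, from -1 (fully open) to 1 (shut), so that 0 is half open. In form: {"slide": [[x, y, z], ...], "yaw": [yaw, ...], "grip": [grip, ...]}. A call has 1 to 12 rows; each row shifts and turns the commanded pose from where the row before left it, along the tool's axes as they then stand; what a row does not reach is not made up. A row lasts 1/10 s, in which the tool goes at most 50 mm and 8.59 degrees, less where a joint would pass 70% of its speed; a pose out of reach is approached as far as the arm can. A call with a gripper value outside its range is refused whole. The fingers move at their own pace and stop on an object; the grip force is fixed at half the most. Time passes only in rows, so rows that do not move let the fingers close. It gives the time, the measured TCP pose, the force and the opening at its end, in the units of the state.
- readout.state(): the state, without advancing time (a new reading comes with each control period).
- cams.grab_frame(name): name is "scene" or "top"; returns a dict with "image" (480x640x3 uint8, red, green, blue), "mtx" (3x3 intrinsics, pixels), "dist" ([k1, k2, p1, p2, k3] as OpenCV has them; the pictures are not rectified), "R" (3x3) and "t" (3): a world point X has camera coordinates R X + t. Camera axes: x right, y down, z forward; pixel columns grow to the right and rows downward; lengths in m; the calibration is good to about 2 mm. A picture is of the moment at which its call begins. There is no depth.
- workorder.job_done(): hands the job in, once; it reports no verdict.
The state is a dict: "time": time; "joint_pos": joint angles; "joint_vel": joint speeds; "joint_efforts": joint torques, N m; "tool_pos": TCP position; "tool_rot": TCP orientation; "contact_force": force on the tool from outside, world axes, zero at the start; "ft_torque": the same for the moment, N m; "gripper_width": opening from 0.0 (shut) to 1.0 (fully open).
Only numpy, scipy, OpenCV 4.12 (cv2) and the standard library are available. Lean on these libraries where they do the work, as an engineer would, in place of code of your own. Each camera call takes 0.05 s, during which the arm holds its last target.

## Working session

There is one attempt and no reset: what is moved stays moved. The work goes in short steps, Python scripts to look and compute and a tool call to move; the robot and the scene stay as the last step left them, time stands still between calls to the robot, and variables do not carry over. Pictures are saved under pics/ and viewed, and the job is handed in when it is done.

Besides the shell and the picture viewer there is one more tool, called after "Call:" as name(argument=value, ...) on one line, values as JSON. play_rows: Moves the arm, as the interface text tells. Its arguments: {"type":"object","properties":{"slide":{"type":"array","items":{"type":"array","items":{"type":"number"}}},"yaw":{"type":"array","items":{"type":"number"}},"grip":{"type":"array","items":{"type":"number"}}},"required":["slide","yaw","grip"]}

```bash
ls; mkdir -p pics
python3 - <<'E'
from plant import readout, cams, manip
import cv2
s=readout.state()
for k in s: print(k,s[k])
print(manip.finger_overhang)
for n in("scene","top"):
    f=cams.grab_frame(n); cv2.imwrite(f"pics/{n}0.png",f["image"][:,:,::-1]); print(n,f["mtx"],f["dist"],f["R"],f["t"])
E
```

```text
pics
time 0.0
joint_pos [ 1.13696629e+00  5.33522027e-02  1.61429647e+00 -3.60699247e-06
  1.47599292e+00 -1.18986839e-01]
joint_vel [-0.00042641 -0.00043386 -0.00016866  0.00057511 -0.00022386  0.00061866]
joint_efforts [ 1.46449594e-03 -3.93670249e+01 -3.70186293e+01  7.36181300e-05
  6.58624631e-03  1.47062991e-05]
tool_pos [0.19325908 0.59368505 0.21566446]
tool_rot [-0.69766565  0.69906017 -0.11105099  0.11065804]
contact_force [-0.01572884 -0.59230347 -0.11401737]
ft_torque [-0.02092997 -0.00886568 -0.00714455]
gripper_width 1.0000003559300146
0.011
scene [[576.89983023   0.         322.82894842]
 [  0.         576.89983023 244.65635903]
 [  0.           0.           1.        ]] [-0.01258753  0.          0.          0.          0.        ] [[-0.26386814  0.9642647  -0.02381579]
 [ 0.52007406  0.12143558 -0.84544448]
 [-0.81234018 -0.23547184 -0.53353204]] [ 0.11954117 -0.21346162  1.45665111]
top [[439.12430405   0.         325.11357256]
 [  0.         439.12430405 239.89247219]
 [  0.           0.           1.        ]] [-0.05551345  0.          0.          0.          0.        ] [[-0.00837624 -0.99992136  0.0093338 ]
 [-0.98263043  0.00650022 -0.18545938]
 [ 0.18538413 -0.01072513 -0.9826076 ]] [0.02477182 0.58611992 0.70682243]
```

View pics/scene0.png

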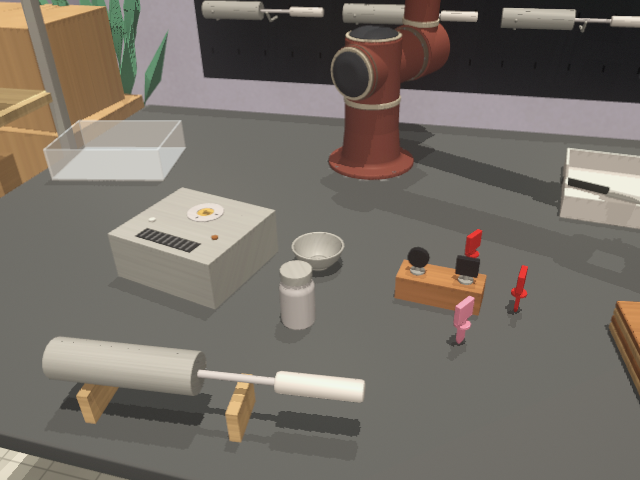

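View pics/top0.png

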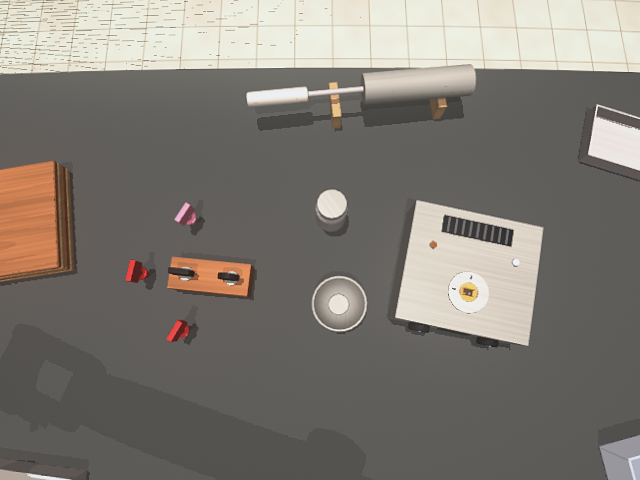

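The rectangular-headed black key is at the left end of the block in the top view, about (181,272), and at (467,266) in the scene view. The round key is at (229,277) top and (418,257) scene. The switch is at about (468,292) top. The red and pink look-alikes stand around the block.

Run:
```python
import cv2,numpy as np
t=cv2.imread("pics/top0.png"); s=cv2.imread("pics/scene0.png")
a=cv2.resize(t[245:310,155:265],None,fx=7,fy=7,interpolation=cv2.INTER_CUBIC)
cv2.imwrite("pics/a.png",a)
cv2.imwrite("pics/b.png",cv2.resize(t[260:350,390:550],None,fx=5,fy=5,interpolation=cv2.INTER_CUBIC))
cv2.imwrite("pics/c.png",cv2.resize(s[225:325,385:505],None,fx=6,fy=6,interpolation=cv2.INTER_CUBIC))
cv2.imwrite("pics/d.png",cv2.resize(s[185:305,105:285],None,fx=4.4,fy=4.4,interpolation=cv2.INTER_CUBIC))
```

```text
(no output)
```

View pics/a.png

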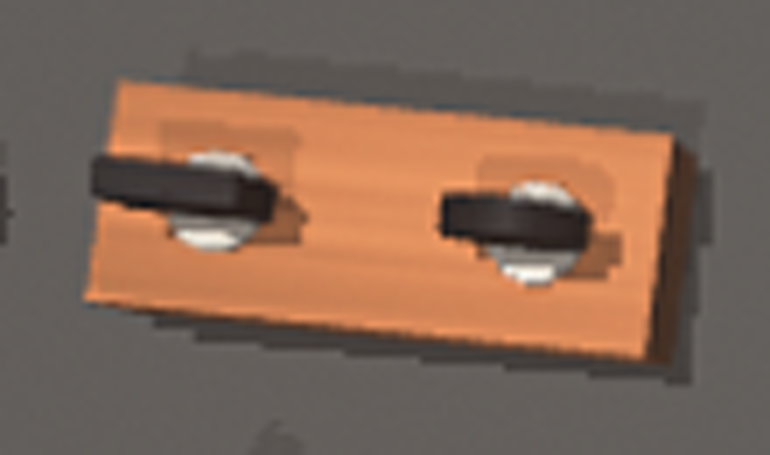

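View pics/b.png

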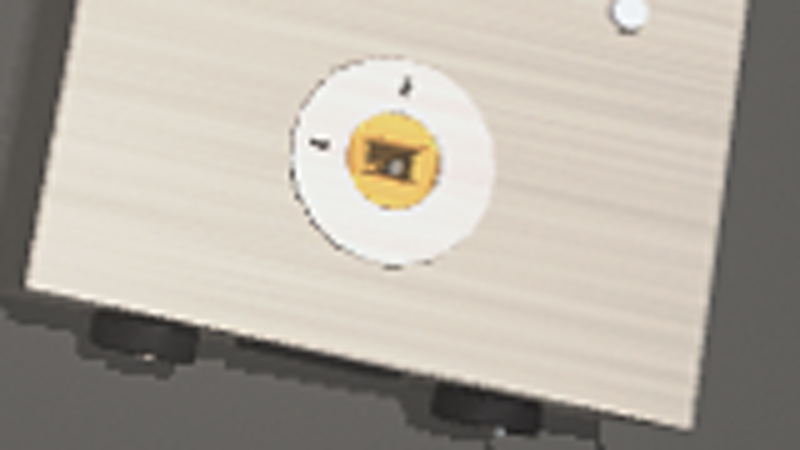

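View pics/c.png

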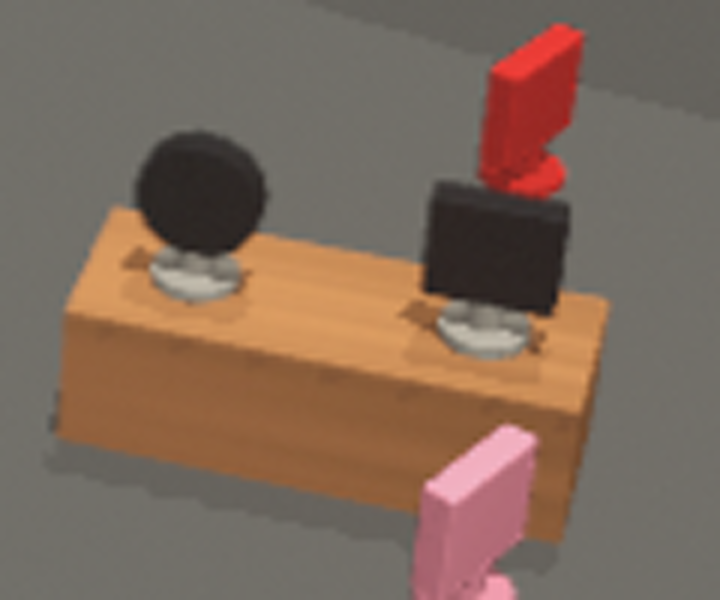

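View pics/d.png

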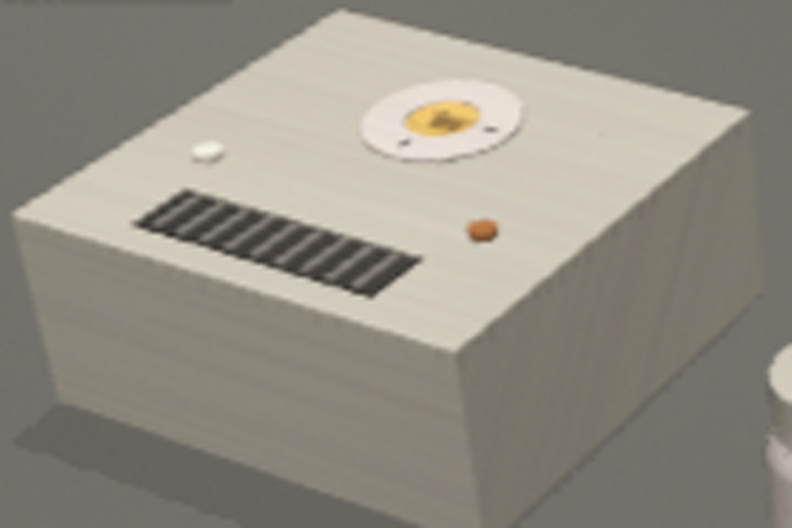

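```bash
cat > h.py <<'E'
import cv2,numpy as np
from plant import readout,cams
C={}
def grab(n,save=None):
    f=cams.grab_frame(n); C[n]=f
    if save: cv2.imwrite(f"pics/{save}.png",f["image"][:,:,::-1])
    return f
def ray(f,uv):
    p=cv2.undistortPoints(np.float64(uv).reshape(-1,1,2),f["mtx"],np.array(f["dist"]))[:,0]
    d=np.c_[p,np.ones(len(p))]@f["R"]; o=-f["R"].T@f["t"]; return o,d
def plane(f,uv,z):
    o,d=ray(f,uv); return o+d*((z-o[2])/d[:,2])[:,None]
def tri(fa,ua,fb,ub):
    o1,d1=ray(fa,ua);o2,d2=ray(fb,ub);d1,d2=d1[0],d2[0]
    s=np.linalg.lstsq(np.c_[d1,-d2],o2-o1,rcond=None)[0]
    a,b=o1+d1*s[0],o2+d2*s[1]; return (a+b)/2,np.linalg.norm(a-b)
def proj(f,X):
    r=cv2.Rodrigues(f["R"])[0]
    return cv2.projectPoints(np.float64(X).reshape(-1,1,3),r,np.float64(f["t"]),f["mtx"],np.array(f["dist"]))[0][:,0]
def blob(mask,near):
    n,l,st,c=cv2.connectedComponentsWithStats(mask.astype(np.uint8))
    k=1+np.argmin([np.hypot(*(c[i]-near))+(1e6 if st[i,4]<15 else 0) for i in range(1,n)])
    return l==k,c[k],st[k]
E
python3 - <<'E'
from h import *
np.set_printoptions(precision=4,suppress=True)
t=grab("top");s=grab("scene")
def hsv(f): return cv2.cvtColor(f["image"],cv2.COLOR_RGB2HSV)
un=lambda p,o,k:(np.float64(p)+.5)/k-.5+np.array(o)
bt=un([(118,80),(675,133),(645,358),(85,300)],(155,245),7)
P=plane(t,bt,.044);print("block top",P,np.linalg.norm(P-np.roll(P,-1,0),axis=1),"mid",P.mean(0))
e=(P[0]+P[3]-P[1]-P[2]);print("block yaw of y axis",np.arctan2(e[1],e[0]))
bs=un([(112,207),(608,300),(582,413),(65,312)],(385,225),6)
P=plane(s,bs,.044);print("block scene",P,np.linalg.norm(P-np.roll(P,-1,0),axis=1),"mid",P.mean(0))
e=(P[1]+P[2]-P[0]-P[3]);print(np.arctan2(e[1],e[0]))
# starter
for f,near,nm in((t,(468,292),"top"),(s,(206,212),"scene")):
    H=hsv(f); m=(H[...,0]>12)&(H[...,0]<32)&(H[...,1]>110)
    m[:,:]&=np.hypot(*(np.indices(m.shape)[::-1]-np.array(near)[:,None,None]))<22
    m=cv2.morphologyEx(m.astype(np.uint8),cv2.MORPH_CLOSE,np.ones((5,5)))
    c=max(cv2.findContours(m,0,2)[0],key=cv2.contourArea); c=cv2.convexHull(c);M=cv2.moments(c)
    uv=(M['m10']/M['m00'],M['m01']/M['m00']);print(nm,uv,M['m00'],"brass",plane(f,[uv],.092))
P=plane(t,[(416.2,201.2),(542.8,227.2),(528,345),(395.5,317.5)],.09);print("starter",P,np.linalg.norm(P-np.roll(P,-1,0),axis=1),P.mean(0))
e=P[0]+P[1]-P[2]-P[3];print("x yaw",np.arctan2(e[1],e[0])); e2=P[0]+P[3]-P[1]-P[2];print(np.arctan2(e2[1],e2[0])-np.pi/2)
P=plane(s,un([(340,10),(748,112),(455,352),(13,215)],(105,185),4.4),.09);print("starter sc",P,np.linalg.norm(P-np.roll(P,-1,0),axis=1),P.mean(0))
e=P[3]+P[2]-P[0]-P[1];print("x yaw",np.arctan2(e[1],e[0]));e2=P[1]+P[2]-P[0]-P[3];print(np.arctan2(e2[1],e2[0])-np.pi/2)
# key collars z=.048 top, head
print("collar top", plane(t,un([(217,200),(537,233)],(155,245),7),.048))
print("collar sc", plane(s,un([(483,327),(196,270)],(385,225),6),.048))
# head outline in scene: corners mean
print("bow scene ray", plane(s,[un([(436,182),(570,203),(555,315),(424,290)],(385,225),6).mean(0)],.072))
print(readout.state()["time"])
E
```

```text
block top [[0.5614 0.29   0.044 ]
 [0.5472 0.1497 0.044 ]
 [0.4915 0.1559 0.044 ]
 [0.5064 0.2952 0.044 ]] [0.141  0.056  0.1401 0.0552] mid [0.5266 0.2227 0.044 ]
block yaw of y axis 1.4674940437759834
block scene [[0.4934 0.1561 0.044 ]
 [0.508  0.2952 0.044 ]
 [0.5619 0.2904 0.044 ]
 [0.548  0.1514 0.044 ]] [0.1399 0.0542 0.1397 0.0548] mid [0.5278 0.2233 0.044 ]
1.468560542315554
top (468.221536351166, 291.80795610425236) 243.0 brass [[ 0.4917 -0.2114  0.092 ]]
scene (204.9640287769784, 211.83213429256594) 69.5 brass [[ 0.4935 -0.2106  0.092 ]]
starter [[ 0.6451 -0.1336  0.09  ]
 [ 0.5991 -0.3481  0.09  ]
 [ 0.4051 -0.3048  0.09  ]
 [ 0.452  -0.0912  0.09  ]] [0.2194 0.1988 0.2186 0.1977] [ 0.5253 -0.2194  0.09  ]
x yaw -0.21777530336588583
-0.21389261698448325
starter sc [[ 0.4057 -0.3024  0.09  ]
 [ 0.4554 -0.089   0.09  ]
 [ 0.6485 -0.1328  0.09  ]
 [ 0.6002 -0.3462  0.09  ]] [0.2191 0.1981 0.2188 0.1993] [ 0.5274 -0.2176  0.09  ]
x yaw -0.22214844177198342
-0.22579286201996718
collar top [[0.5306 0.2622 0.048 ]
 [0.522  0.1826 0.048 ]]
collar sc [[0.5345 0.2628 0.048 ]
 [0.5253 0.1841 0.048 ]]
bow scene ray [[0.5313 0.2635 0.072 ]]
0.2
```

```bash
cat >> h.py <<'E'
from scipy.spatial.transform import Rotation as Ro
def pose():
    s=readout.state(); q=s["tool_rot"]; return np.array(s["tool_pos"]),Ro.from_quat([q[1],q[2],q[3],q[0]]).as_matrix(),s
def togo(target,zyaw):
    p,R,s=pose(); d=np.array(target)-p
    zy=np.arctan2(R[1,2],R[0,2]); dy=(zy-zyaw+np.pi/2)%np.pi-np.pi/2
    print("slide now cm",np.round(R.T@d*100,2),"yaw deg (+=cw)",round(np.degrees(dy),2),"zyaw",round(zy,4),"j6",s["joint_pos"][5],"tilt",np.round(R[:,1],4))
    # slide after yaw done first
    R2=R@Ro.from_rotvec([0,dy,0]).as_matrix(); print("slide after yaw",np.round(R2.T@d*100,2),"t",s["time"])
E
python3 - <<'E'
from h import *
p,R,s=pose();print(R.round(3))
togo((.5313,.2628,.2),-.103)
E
```

```text
[[ 0.951 -0.001  0.31 ]
 [-0.31  -0.001  0.951]
 [-0.    -1.    -0.001]]
slide now cm [ 42.39   1.63 -21.02] yaw deg (+=cw) 77.86 zyaw 1.256 j6 -0.11897169220063972 tilt [-6.0e-04 -1.2e-03 -1.0e+00]
slide after yaw [29.46  1.63 37.02] t 0.2
```

Call:
play_rows(slide=[[0,0,0],[0,0,0],[0,0,0],[0,0,0],[0,0,0],[0,0,0],[0,0,0],[0,0,0],[0,0,0],[0,0,0],[0,0,0]], yaw=[7.8,7.8,7.8,7.8,7.8,7.8,7.8,7.8,7.8,7.66,0], grip=[-1,-1,-1,-1,-1,-1,-1,-0.2,-0.2,-0.2,-0.2])

```text
time: 1.3
tool_pos: [0.1934, 0.5941, 0.2166]
tool_rot: [-0.474, 0.474, -0.525, 0.525]
contact_force: [-0.7, 0.7, 0.3]
gripper_width: 0.601
```

```bash
python3 -c "
from h import *
togo((.5313,.2628,.18),-.103);print(readout.state()['gripper_width'])"
```

```text
slide now cm [29.5   3.67 37.  ] yaw deg (+=cw) 0.02 zyaw -0.1026 j6 1.2396346968797776 tilt [-2.e-04 -4.e-04 -1.e+00]
slide after yaw [29.48  3.67 37.02] t 1.3
0.6006330975010521
```

Call:
play_rows(slide=[[1.5,0,2.0],[2.8,0.3,3.5],[2.8,0.4,3.5],[2.8,0.4,3.5],[2.8,0.4,3.5],[2.8,0.4,3.5],[2.8,0.4,3.5],[2.8,0.4,3.5],[2.8,0.4,3.5],[2.8,0.3,3.5],[2.8,0.3,3.5],[0,0,0]], yaw=[0,0,0,0,0,0,0,0,0,0,0,0], grip=[-0.2,-0.2,-0.2,-0.2,-0.2,-0.2,-0.2,-0.2,-0.2,-0.2,-0.2,-0.2])

```text
time: 2.5
tool_pos: [0.534, 0.259, 0.1793]
tool_rot: [-0.473, 0.473, -0.525, 0.526]
contact_force: [-0.8, 0.7, 0.2]
gripper_width: 0.6
```

```bash
python3 -c "
from h import *
togo((.5313,.2628,.18),-.103);grab('top','t1');grab('scene','s1')"
```

```text
slide now cm [-0.35 -0.07 -0.31] yaw deg (+=cw) -0.15 zyaw -0.1057 j6 0.43295987193780655 tilt [ 2.0e-04 -1.5e-03 -1.0e+00]
slide after yaw [-0.35 -0.07 -0.3 ] t 2.5
```

View pics/s1.png

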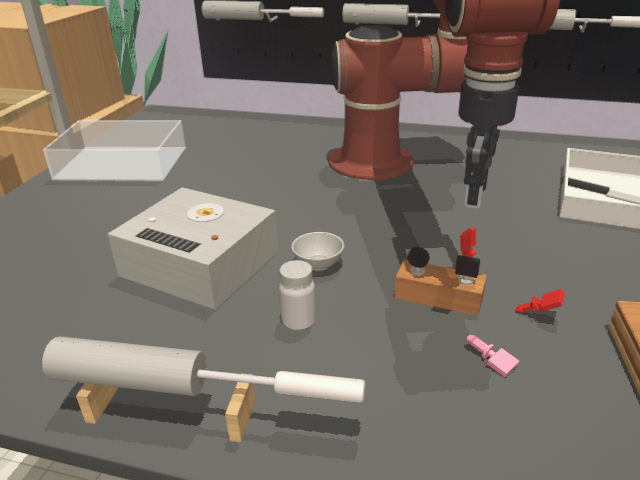

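The scene view shows the gripper above the block at (475,195). The red and pink look-alikes have toppled on their own, since the arm never came near them. Both block keys, at (418,257) and (467,266), are unmoved.

View pics/t1.png

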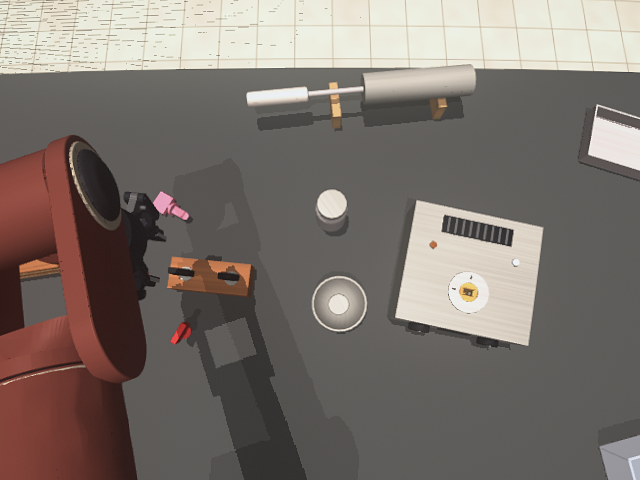

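Call:
play_rows(slide=[[-0.35,0,-0.3],[0,0,0],[0,0,0],[0,0,0]], yaw=[-0.15,0,0,0], grip=[-0.2,-0.2,-0.2,-0.2])

```text
time: 3.0
tool_pos: [0.5281, 0.2674, 0.1801]
tool_rot: [-0.475, 0.475, -0.524, 0.524]
contact_force: [0.8, -0.1, 0.1]
gripper_width: 0.598
```

```bash
python3 -c "
from h import *
togo((.5313,.2628,.065),-.103)"
```

```text
slide now cm [ 0.43 11.51  0.36] yaw deg (+=cw) 0.26 zyaw -0.0985 j6 0.44157509540907586 tilt [ 3.e-04  0.e+00 -1.e+00]
slide after yaw [ 0.42 11.51  0.36] t 3.0
```

The top view shows both block keys at (181,272) and (229,275) and nothing in the descent path. The last correction was made before the arm had settled, so I'll undo it.

Call:
play_rows(slide=[[0.43,1.5,0.36],[0,3,0],[0,2,0],[0,0,0],[0,0,0],[0,0,0]], yaw=[0.26,0,0,0,0,0], grip=[-0.2,-0.2,-0.2,-0.2,-0.2,-0.2])

```text
time: 3.6
tool_pos: [0.5327, 0.2622, 0.1163]
tool_rot: [-0.474, 0.472, -0.525, 0.526]
contact_force: [0.0, 0.3, 0.8]
gripper_width: 0.595
```

```bash
python3 -c "
from h import *
togo((.5313,.2628,.065),-.103);grab('scene','s2')
cv2.imwrite('pics/s2z.png',cv2.resize(cv2.imread('pics/s2.png')[170:320,380:540],None,fx=4,fy=4))"
```

```text
slide now cm [-0.04  5.13 -0.16] yaw deg (+=cw) -0.11 zyaw -0.1049 j6 0.43699777527824896 tilt [ 2.2e-03  7.0e-04 -1.0e+00]
slide after yaw [-0.04  5.13 -0.16] t 3.6
```

View pics/s2z.png

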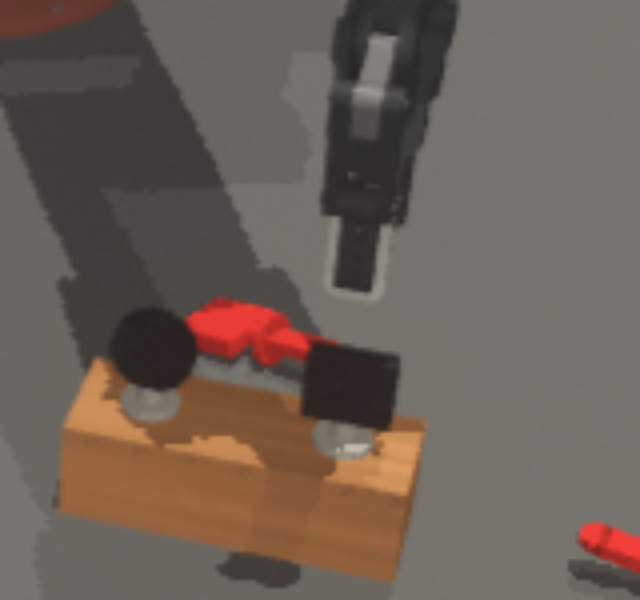

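The zoomed scene view shows the open fingers above and slightly to the far side of the rectangular key. A red look-alike has fallen behind the block at about (442,253). I'll check where it lies before descending.

Call:
play_rows(slide=[[0,0,0],[0,0,0],[0,0,0]], yaw=[0,0,0], grip=[-0.2,-0.2,-0.2])

```text
time: 3.95
tool_pos: [0.5321, 0.2621, 0.1155]
tool_rot: [-0.473, 0.473, -0.525, 0.526]
contact_force: [0.3, 0.1, 0.2]
gripper_width: 0.598
```

```bash
python3 -c "
from h import *
togo((.5313,.2628,.065),-.103);s=grab('scene','s3');t=grab('top','t3')
for f in(s,t):
    H=cv2.cvtColor(f['image'],cv2.COLOR_RGB2HSV);m=((H[...,0]<5)|(H[...,0]>174))&(H[...,1]>190)&(H[...,2]>120)
    n,l,st,c=cv2.connectedComponentsWithStats(m.astype(np.uint8))
    for i in range(1,n):
        if st[i,4]>25: print(st[i],c[i],plane(f,[c[i]],.012))
a=cv2.resize(cv2.imread('pics/s3.png')[220:320,380:500],None,fx=3.3,fy=3.3)
b=cv2.resize(cv2.imread('pics/t3.png')[230:330,140:260],None,fx=3.3,fy=3.3)
cv2.imwrite('pics/s3z.png',np.hstack([a,b]))"
```

```text
slide now cm [-0.06  5.05 -0.09] yaw deg (+=cw) -0.1 zyaw -0.1048 j6 0.43705638183650647 tilt [ 9.e-04  4.e-04 -1.e+00]
slide after yaw [-0.06  5.05 -0.09] t 3.95
[427 245  31  16 293] [441.2662116  252.51535836] [[0.40764253 0.21546085 0.012     ]]
[525 301  50  28 534] [554.66853933 314.46067416] [[0.54729889 0.40619741 0.012     ]]
```

View pics/s3z.png

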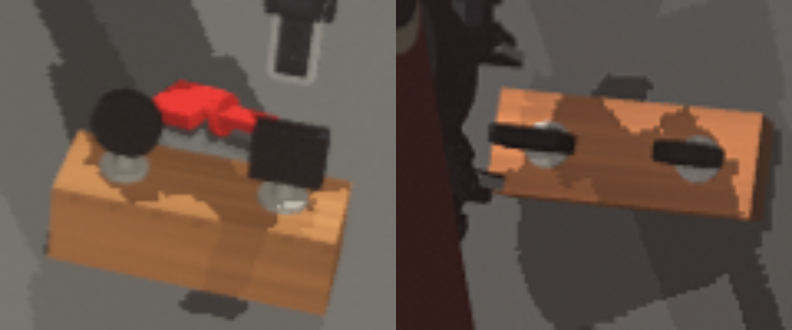

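The red look-alike lies near (0.41, 0.215), clear of the gripper. The top view shows the open jaws straddling the rectangular key. Descending.

Call:
play_rows(slide=[[-0.05,1.5,-0.05],[0,1.5,-0.05],[0,1.2,0],[0,0.8,0],[0,0,0],[0,0,0],[0,0,0],[0,0,0]], yaw=[-0.1,0,0,0,0,0,0,0], grip=[-0.2,-0.2,-0.2,-0.2,-0.2,-0.2,-0.2,-0.2])

```text
time: 4.85
tool_pos: [0.5315, 0.2628, 0.0658]
tool_rot: [-0.474, 0.473, -0.525, 0.525]
contact_force: [0.5, 0.2, 0.0]
gripper_width: 0.602
```

```bash
python3 -c "
from h import *
togo((.5313,.2628,.065),-.103);s=grab('scene','s4')
a=cv2.resize(cv2.imread('pics/s4.png')[200:320,380:520],None,fx=4.5,fy=4.5)
cv2.imwrite('pics/s4z.png',a)"
```

```text
slide now cm [-0.    0.08 -0.02] yaw deg (+=cw) -0.01 zyaw -0.1031 j6 0.43681858080041935 tilt [ 1.5e-03  5.0e-04 -1.0e+00]
slide after yaw [-0.    0.08 -0.02] t 4.85
```

View pics/s4z.png

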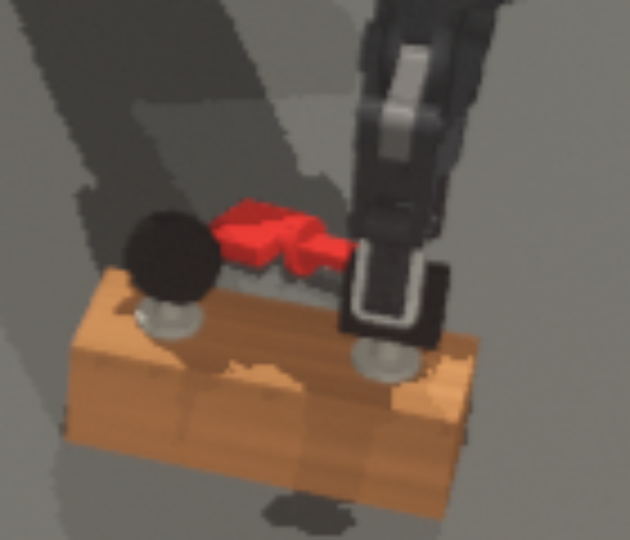

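The near pad sits in front of the rectangular head and well centred, at about (466,263) in the full image. Closing.

Call:
play_rows(slide=[[0,0,0],[0,0,0],[0,0,0],[0,0,0],[0,0,0],[0,0,0],[0,0,0],[0,0,0],[0,0,0],[0,0,0]], yaw=[0,0,0,0,0,0,0,0,0,0], grip=[0.2,0.5,0.7,0.8,0.9,1,1,1,1,1])

```text
time: 5.9
tool_pos: [0.5309, 0.2626, 0.0651]
tool_rot: [-0.474, 0.473, -0.525, 0.525]
contact_force: [-0.4, 0.2, 2.5]
gripper_width: 0.095
```

```bash
python3 -c "
from h import *
togo((.5313,.2628,.065),-.103);print(readout.state()['contact_force'])"
```

```text
slide now cm [-0.02  0.01  0.03] yaw deg (+=cw) -0.01 zyaw -0.1031 j6 0.4368269596898555 tilt [ 2.e-04  1.e-04 -1.e+00]
slide after yaw [-0.02  0.01  0.03] t 5.9
[-0.44940412  0.23036251  2.52887392]
```

Call:
play_rows(slide=[[0,-0.8,0],[0,-1,0],[0,-1.2,0],[0,-1.5,0],[0,-1.5,0],[0,-2,0],[0,-2,0],[0,-2,0],[0,-2,0],[0,-1,0],[0,0,0],[0,0,0]], yaw=[0,0,0,0,0,0,0,0,0,0,0,0], grip=[1,1,1,1,1,1,1,1,1,1,1,1])

```text
time: 7.1
tool_pos: [0.5306, 0.2625, 0.2146]
tool_rot: [0.473, -0.474, 0.525, -0.525]
contact_force: [-0.2, -0.5, -0.7]
gripper_width: 0.09
```

```bash
python3 -c "
from h import *
togo((.4926,-.211,.215),-.22);print(readout.state()['contact_force']);s=grab('scene','s5')
a=cv2.resize(cv2.imread('pics/s5.png')[120:320,360:540],None,fx=3,fy=3)
cv2.imwrite('pics/s5z.png',a)"
```

```text
slide now cm [ 4.749e+01 -3.000e-02  1.090e+00] yaw deg (+=cw) 6.7 zyaw -0.1031 j6 0.4368125468278926 tilt [-4.e-04 -2.e-04 -1.e+00]
slide after yaw [ 4.703e+01 -3.000e-02  6.620e+00] t 7.1
[-0.19501523 -0.46193648 -0.65391339]
```

View pics/s5z.png

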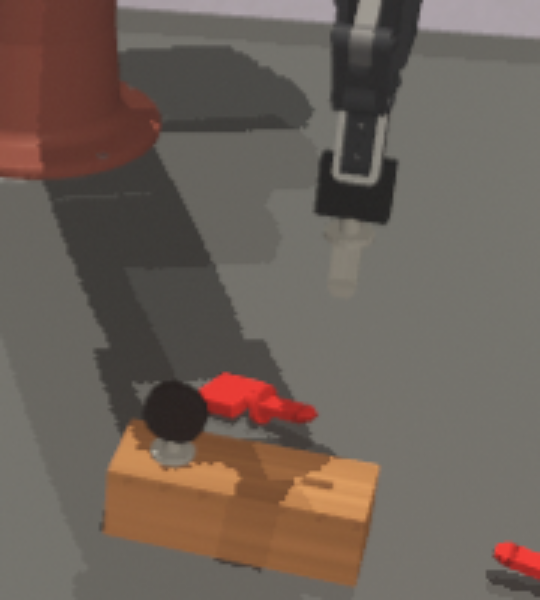

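The key came out of the block cleanly. It hangs upright in the jaws at (475,182), with its tip near (473,217), and the round key stayed in its slot. Now carry it to the switch.

Call:
play_rows(slide=[[0,0,0],[2,0,0.3],[3,0,0.42],[3.5,0,0.5],[3.5,0,0.5],[3.5,0,0.5],[3.5,0,0.5],[3.5,0,0.5],[3.5,0,0.5],[3.5,0,0.5],[3.5,0,0.5],[3.5,0,0.5]], yaw=[6.7,0,0,0,0,0,0,0,0,0,0,0], grip=[1,1,1,1,1,1,1,1,1,1,1,1])

```text
time: 8.35
tool_pos: [0.501, -0.1062, 0.2133]
tool_rot: [0.442, -0.443, 0.553, -0.551]
contact_force: [-0.1, 0.2, -0.5]
gripper_width: 0.093
```

Call:
play_rows(slide=[[3.5,0,0.5],[3,0,0.4],[2,0,0.3],[1.5,0,0.2],[0.5,0,0.0],[0,0,0],[0,0,0],[0,0,0],[0,0,0]], yaw=[0,0,0,0,0,0,0,0,0], grip=[1,1,1,1,1,1,1,1,1])

```text
time: 9.25
tool_pos: [0.493, -0.2098, 0.215]
tool_rot: [-0.442, 0.442, -0.552, 0.552]
contact_force: [-0.4, -0.5, -0.1]
gripper_width: 0.096
```

```bash
python3 -c "
from h import *
togo((.4926,-.211,.215),-.22);print(readout.state()['contact_force'])"
```

```text
slide now cm [ 0.13 -0.   -0.02] yaw deg (+=cw) 0.07 zyaw -0.2188 j6 -0.3224744755019947 tilt [ 2.e-04  0.e+00 -1.e+00]
slide after yaw [ 0.13 -0.   -0.02] t 9.25
[-0.39748966 -0.45794189 -0.09386227]
```

Call:
play_rows(slide=[[0.13,1.5,0],[0,2.3,0],[0,2,0],[0,0,0],[0,0,0],[0,0,0],[0,0,0]], yaw=[0,0,0,0,0,0,0], grip=[1,1,1,1,1,1,1])

```text
time: 9.95
tool_pos: [0.4933, -0.2123, 0.1584]
tool_rot: [-0.442, 0.442, -0.551, 0.553]
contact_force: [0.9, -0.2, 0.2]
gripper_width: 0.093
```

```bash
python3 -c "
from h import *
togo((.4926,-.211,.157),-.22);s=grab('scene','s6');t=grab('top','t6')
p,R,_=pose()
for n,f in(('scene',s),('top',t)): print(n,proj(f,[p-[0,0,.0551],(.4926,-.211,.092),p+[0,0,.007]]))
cv2.imwrite('pics/s6z.png',cv2.resize(cv2.imread('pics/s6.png')[140:260,140:280],None,fx=5,fy=5,interpolation=2))
cv2.imwrite('pics/t6z.png',cv2.resize(cv2.imread('pics/t6.png')[240:340,400:540],None,fx=5,fy=5,interpolation=2))"
```

```text
slide now cm [-0.11  0.14 -0.1 ] yaw deg (+=cw) 0.0 zyaw -0.22 j6 -0.3249170528165852 tilt [ 0.0021 -0.0013 -1.    ]
slide after yaw [-0.11  0.14 -0.1 ] t 9.95
scene [[203.45145615 206.35153821]
 [204.96576366 211.56117782]
 [198.74921401 175.37894795]]
top [[470.87446427 290.43485788]
 [467.93597457 291.27582787]
 [485.01269493 287.3413175 ]]
```

View pics/s6z.png

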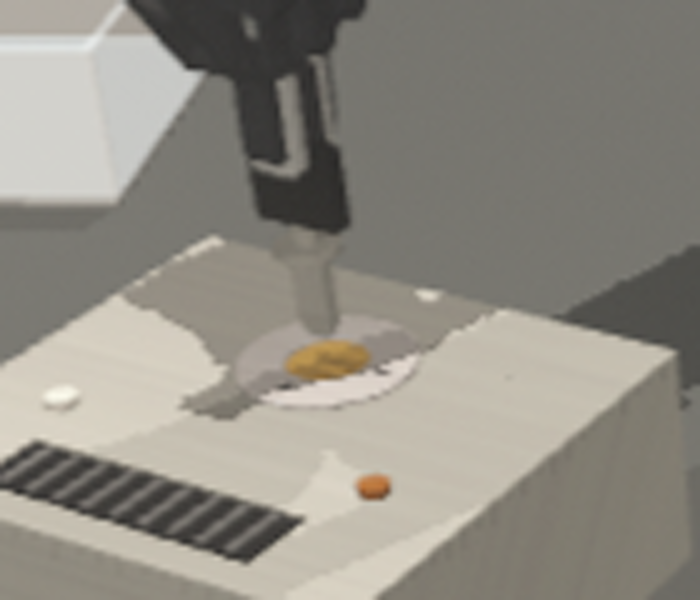

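View pics/t6z.png

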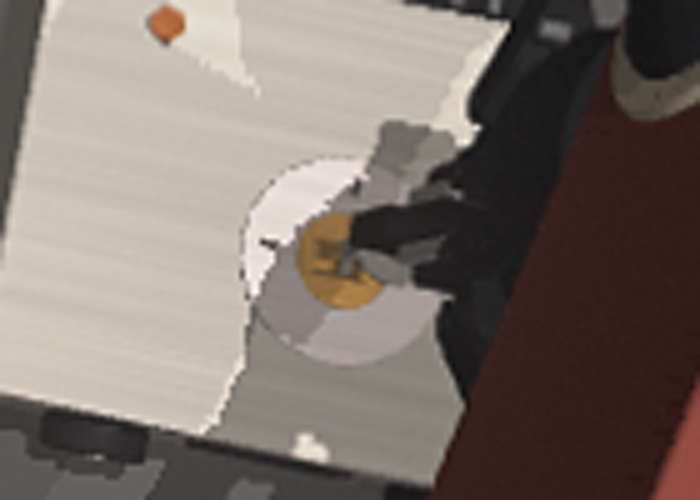

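In the scene view the tip is seen at (203.5,206.5), matching its predicted position. The brass face is at (205,211.5), and the top view shows the blade in line with the keyway. I'll let it settle, then lower into the mouth.

Call:
play_rows(slide=[[0,0,0],[0,0,0],[0,0,0]], yaw=[0,0,0], grip=[1,1,1])

```text
time: 10.35
tool_pos: [0.4926, -0.2118, 0.157]
tool_rot: [-0.442, 0.442, -0.552, 0.552]
contact_force: [0.0, 0.1, -0.7]
gripper_width: 0.094
```

```bash
python3 -c "
from h import *
togo((.4926,-.211,.147),-.22)"
```

```text
slide now cm [-0.08  1.   -0.02] yaw deg (+=cw) -0.0 zyaw -0.22 j6 -0.32491176784630393 tilt [ 2.e-04 -1.e-04 -1.e+00]
slide after yaw [-0.08  1.   -0.02] t 10.35
```

Call:
play_rows(slide=[[-0.08,0.5,0],[0,0.5,0],[0,0.3,0],[0,0.3,0],[0,0.2,0],[0,0,0],[0,0,0],[0,0,0],[0,0,0]], yaw=[0,0,0,0,0,0,0,0,0], grip=[1,1,1,1,1,1,1,1,1])

```text
time: 11.25
tool_pos: [0.4929, -0.2111, 0.1392]
tool_rot: [-0.442, 0.442, -0.552, 0.552]
contact_force: [-0.2, -0.4, 0.1]
gripper_width: 0.09
```

```bash
python3 -c "
from h import *
togo((.4926,-.211,.1131),-.22);s=readout.state();print(s['contact_force'],s['ft_torque'])"
```

```text
slide now cm [-0.01  2.61 -0.03] yaw deg (+=cw) -0.0 zyaw -0.2201 j6 -0.32346965400445454 tilt [ 4.e-04 -3.e-04 -1.e+00]
slide after yaw [-0.01  2.61 -0.03] t 11.25
[-0.16691492 -0.42938411  0.06752774] [-0.05402863  0.00390527  0.01489009]
```

Call:
play_rows(slide=[[0,0.1,0],[0,0.1,0],[0,0.1,0],[0,0.1,0],[0,0.1,0],[0,0.1,0],[0,0.1,0],[0,0.1,0],[0,0.1,0],[0,0.1,0],[0,0,0],[0,0,0]], yaw=[2,2,-4,-4,4,4,-4,-4,4,4,-2,-2], grip=[1,1,1,1,1,1,1,1,1,1,1,1])

```text
time: 12.45
tool_pos: [0.4931, -0.2123, 0.1298]
tool_rot: [-0.442, 0.443, -0.551, 0.553]
contact_force: [-0.6, -2.2, -0.2]
gripper_width: 0.096
```

```bash
python3 -c "
from h import *
togo((.4926,-.211,.1131),-.22);s=readout.state();print(s['contact_force'],s['ft_torque'])"
```

```text
slide now cm [-0.12  1.66 -0.07] yaw deg (+=cw) 0.08 zyaw -0.2187 j6 -0.3248486616397514 tilt [ 9.e-04 -3.e-03 -1.e+00]
slide after yaw [-0.12  1.66 -0.08] t 12.45
[-0.57151393 -2.20969807 -0.19289557] [-0.58161573  0.06852823  0.00772578]
```

Call:
play_rows(slide=[[0.05,0.1,0],[0,0.1,0],[0,0.1,0],[0,0.1,0],[0,0.1,0],[0,0.1,0],[0,0.1,0],[0,0.1,0],[0,0.1,0],[0,0.1,0],[0,0,0],[0,0,0]], yaw=[2,2,-4,-4,4,4,-4,-4,4,4,-2,-2], grip=[1,1,1,1,1,1,1,1,1,1,1,1])

```text
time: 13.65
tool_pos: [0.4932, -0.2123, 0.1203]
tool_rot: [-0.442, 0.442, -0.551, 0.552]
contact_force: [-1.6, -0.8, 3.4]
gripper_width: 0.093
```

```bash
python3 -c "
from h import *
togo((.4926,-.211,.1131),-.22);s=readout.state();print(s['contact_force'],s['ft_torque'])
grab('scene','s7')
cv2.imwrite('pics/s7z.png',cv2.resize(cv2.imread('pics/s7.png')[140:260,140:280],None,fx=5,fy=5,interpolation=2))"
```

```text
slide now cm [-0.11  0.72 -0.09] yaw deg (+=cw) 0.07 zyaw -0.2188 j6 -0.3257016001534695 tilt [ 0.0015 -0.0018 -1.    ]
slide after yaw [-0.11  0.72 -0.09] t 13.65
[-1.61293688 -0.81923287  3.44119329] [-0.09113089  0.17233114 -0.10679596]
```

View pics/s7z.png

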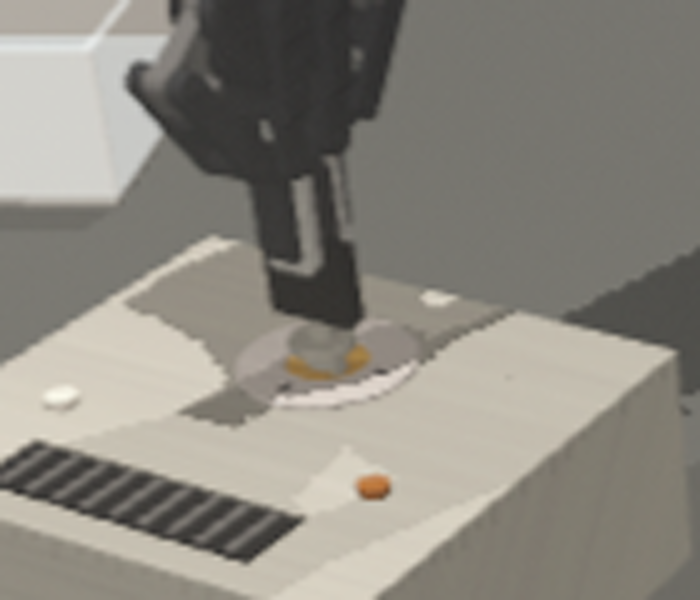

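The blade is in the keyway and the collar is close above the brass face at about (205,212), with no slip visible. Continuing with wiggles.

Call:
play_rows(slide=[[0,0.1,0],[0,0.1,0],[0,0.1,0],[0,0.1,0],[0,0.1,0],[0,0.1,0],[0,0.1,0],[0,0,0],[0,0,0],[0,0,0]], yaw=[2,2,-4,-4,4,4,-2,-2,0,0], grip=[1,1,1,1,1,1,1,1,1,1])

```text
time: 14.7
tool_pos: [0.4931, -0.2121, 0.1131]
tool_rot: [-0.442, 0.442, -0.551, 0.553]
contact_force: [-1.7, -0.6, 5.8]
gripper_width: 0.09
```

```bash
python3 -c "
from h import *
togo((.4926,-.211,.1131),-.22);s=readout.state();print(s['contact_force'],s['ft_torque'])"
```

```text
slide now cm [-0.09 -0.   -0.07] yaw deg (+=cw) -0.06 zyaw -0.221 j6 -0.32339001886029495 tilt [ 0.0011 -0.0013 -1.    ]
slide after yaw [-0.09 -0.   -0.07] t 14.7
[-1.70857363 -0.64096505  5.80027606] [-0.11897826  0.33557007  0.03213944]
```

Call:
play_rows(slide=[[0,0.1,0],[0,0,0],[0,0.1,0],[0,0,0],[0,0,0],[0,0,0]], yaw=[3,-3,-3,3,0,0], grip=[1,1,1,1,1,1])

```text
time: 15.3
tool_pos: [0.4936, -0.2123, 0.113]
tool_rot: [-0.442, 0.442, -0.551, 0.553]
contact_force: [-4.5, 1.3, 13.2]
gripper_width: 0.088
```

```bash
python3 -c "
from h import *
togo((.4926,-.211,.1131),-.22);s=readout.state();print(s['contact_force'],s['ft_torque'])
grab('scene','s8')
cv2.imwrite('pics/s8z.png',cv2.resize(cv2.imread('pics/s8.png')[170:240,160:250],None,fx=8,fy=8,interpolation=2))"
```

```text
slide now cm [-0.11 -0.01 -0.12] yaw deg (+=cw) -0.05 zyaw -0.2209 j6 -0.323380479600473 tilt [ 0.0018 -0.0018 -1.    ]
slide after yaw [-0.11 -0.01 -0.12] t 15.3
[-4.48941929  1.29806642 13.20475041] [0.25460051 0.90002158 0.03135268]
```

View pics/s8z.png

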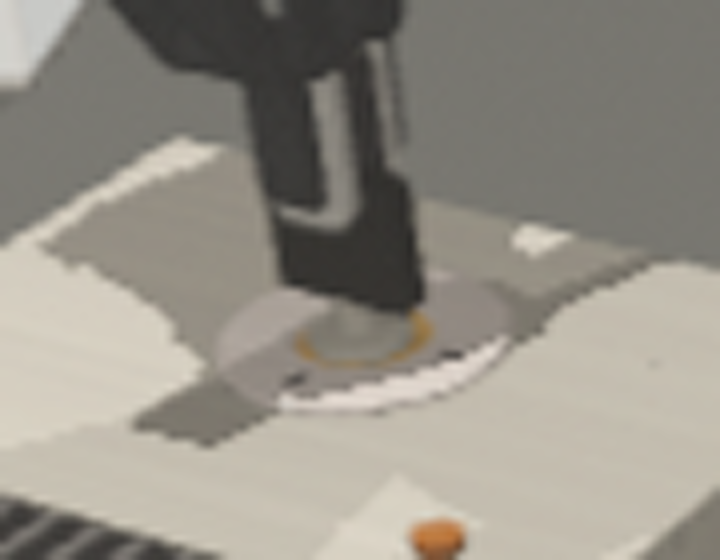

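The collar now sits concentric on the brass face at about (205,212). The height stalled at 0.113 m, exactly the predicted home height, with about 13 N of push. Now turn clockwise.

Call:
play_rows(slide=[[-0.03,0,-0.05],[0,0,0],[0,0,0],[0,0,0],[0,0,0],[0,0,0],[0,0,0],[0,0,0],[0,0,0],[0,0,0]], yaw=[0,5,5,5,5,5,5,5,5,0], grip=[1,1,1,1,1,1,1,1,1,1])

```text
time: 16.35
tool_pos: [0.4931, -0.2123, 0.1129]
tool_rot: [-0.226, 0.226, -0.669, 0.671]
contact_force: [-4.7, 0.4, 12.2]
gripper_width: 0.096
```

```bash
python3 -c "
from h import *
togo((.4926,-.211,.1131),-.22-1.72);s=readout.state();print(s['contact_force'],s['ft_torque'])"
```

```text
slide now cm [-0.04 -0.02 -0.13] yaw deg (+=cw) 58.43 zyaw -0.9203 j6 0.3762938631539958 tilt [ 0.0016 -0.0028 -1.    ]
slide after yaw [ 0.09 -0.02 -0.11] t 16.35
[-4.69979165  0.4369667  12.23221255] [-0.07169783  0.94068351  0.00224355]
```

Call:
play_rows(slide=[[0,0,0],[0,0,0],[0,0,0],[0,0,0],[0,0,0],[0,0,0],[0,0,0],[0,0,0],[0,0,0],[0,0,0],[0,0,0]], yaw=[5,5,5,5,5,5,5,5,5,5,0], grip=[1,1,1,1,1,1,1,1,1,1,1])

```text
time: 17.45
tool_pos: [0.4928, -0.2123, 0.1129]
tool_rot: [0.078, -0.079, -0.702, 0.704]
contact_force: [-5.2, 0.3, 12.9]
gripper_width: 0.091
```

```bash
python3 -c "
from h import *
togo((.4926,-.211,.1131),-.22-1.72);s=readout.state();print(s['contact_force'],s['ft_torque'])
grab('scene','s9');grab('top','t9')
cv2.imwrite('pics/s9z.png',cv2.resize(cv2.imread('pics/s9.png')[170:240,160:250],None,fx=8,fy=8,interpolation=2))
cv2.imwrite('pics/t9z.png',cv2.resize(cv2.imread('pics/t9.png')[240:340,400:540],None,fx=5,fy=5,interpolation=2))"
```

```text
slide now cm [ 0.05 -0.02 -0.13] yaw deg (+=cw) 8.43 zyaw -1.7928 j6 1.2488671972319478 tilt [ 9.0e-04 -2.8e-03 -1.0e+00]
slide after yaw [ 0.07 -0.02 -0.12] t 17.45
[-5.22008277  0.28234992 12.93375756] [-0.1150537   1.11816217  0.08823775]
```

View pics/s9z.png

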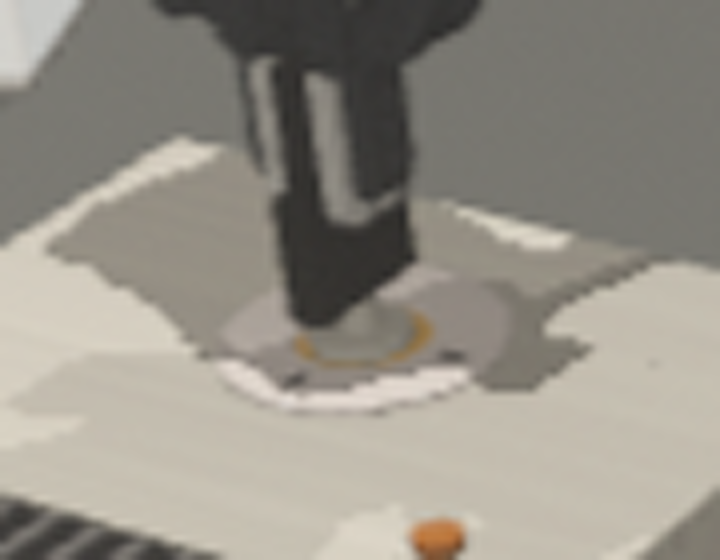

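View pics/t9z.png

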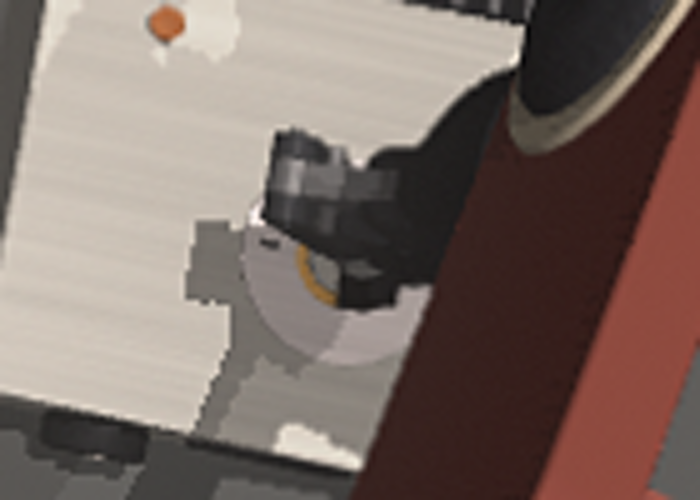

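The head has turned with the jaws, the collar is still seated, and the torque is rising. Continuing past the play to the stop.

Call:
play_rows(slide=[[0,0,0],[0,0,0],[0,0,0],[0,0,0],[0,0,0]], yaw=[3,3,3,0,0], grip=[1,1,1,1,1])

```text
time: 18.05
tool_pos: [0.4928, -0.2124, 0.1129]
tool_rot: [0.132, -0.133, -0.694, 0.695]
contact_force: [-5.3, -0.4, 13.5]
gripper_width: 0.093
```

```bash
python3 -c "
from h import *
togo((.4926,-.211,.1131),-.22-1.72);s=readout.state();print(s['contact_force'],s['ft_torque'])"
```

```text
slide now cm [ 0.07 -0.02 -0.12] yaw deg (+=cw) -0.48 zyaw -1.9484 j6 1.4045088402954875 tilt [ 8.0e-04 -2.9e-03 -1.0e+00]
slide after yaw [ 0.07 -0.02 -0.12] t 18.05
[-5.32419108 -0.40571492 13.54410904] [-0.12422914  1.1382091   0.06045894]
```

Call:
play_rows(slide=[[0,0,0],[0,0,0],[0,0,0],[0,0,0],[0,0,0]], yaw=[2,2,0,0,0], grip=[1,1,1,1,1])

```text
time: 18.55
tool_pos: [0.4928, -0.2123, 0.1129]
tool_rot: [0.156, -0.157, -0.689, 0.69]
contact_force: [-4.7, -0.0, 12.9]
gripper_width: 0.095
```

```bash
python3 -c "
from h import *
togo((.4926,-.211,.1131),-.22-1.72);s=readout.state();print(s['contact_force'],s['ft_torque'])"
```

```text
slide now cm [ 0.07 -0.02 -0.11] yaw deg (+=cw) -4.45 zyaw -2.0177 j6 1.4738512302758953 tilt [ 7.0e-04 -2.8e-03 -1.0e+00]
slide after yaw [ 0.06 -0.02 -0.12] t 18.55
[-4.74060266 -0.03464406 12.94049966] [-0.05524125  1.12548757  0.22370347]
```

Call:
play_rows(slide=[[0,0,0],[0,0,0],[0,0,0],[0,0,0],[0,0,0]], yaw=[1,1,0,0,0], grip=[1,1,1,1,1])

```text
time: 19.05
tool_pos: [0.4927, -0.2123, 0.1129]
tool_rot: [0.168, -0.169, -0.686, 0.688]
contact_force: [-5.6, -1.1, 13.2]
gripper_width: 0.093
```

```bash
python3 -c "
from h import *
import time
togo((.4926,-.211,.1131),-.22-1.72)
for i in range(4): 
    s=readout.state();print(s['contact_force'],s['ft_torque'])
    grab('scene','s10')
grab('top','t10')
cv2.imwrite('pics/s10z.png',cv2.resize(cv2.imread('pics/s10.png')[170:240,160:250],None,fx=8,fy=8,interpolation=2))
cv2.imwrite('pics/t10z.png',cv2.resize(cv2.imread('pics/t10.png')[240:340,400:540],None,fx=5,fy=5,interpolation=2))"
```

```text
slide now cm [ 0.07 -0.02 -0.11] yaw deg (+=cw) -6.42 zyaw -2.0521 j6 1.508349436479388 tilt [ 6.0e-04 -2.9e-03 -1.0e+00]
slide after yaw [ 0.06 -0.02 -0.11] t 19.05
[-5.5689622  -1.1181734  13.19849291] [-0.07098518  1.18305888  0.37517249]
[-4.84896093  0.22939891 12.65229706] [-0.04922639  1.15308488  0.44225991]
[-6.02137372 -0.38437623 14.19085223] [-0.05805126  1.15040132  0.42839696]
[-4.29891036 -0.04591711 13.53014722] [-0.07088264  1.16311286  0.43398983]
```

View pics/s10z.png

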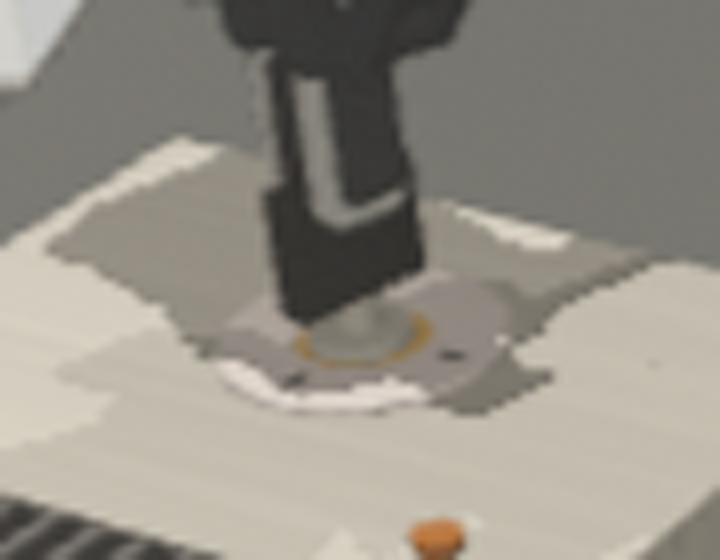

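View pics/t10z.png

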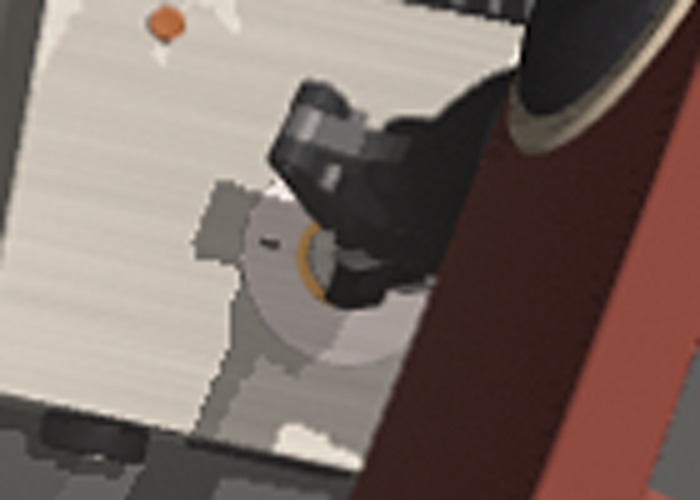

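Torque climbed from 0.06 to 0.43 N m over the last 6° and holds steady, so the plug is at its stop. The collar is still on the face. A last look at the whole scene before handing in.

View pics/s10.png

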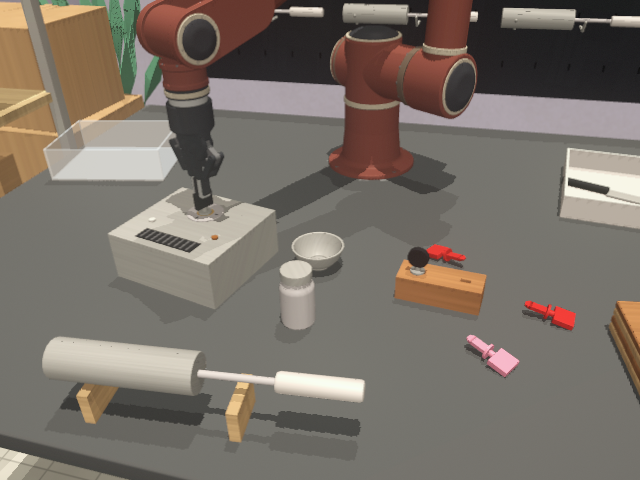

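```bash
python3 -c "
from h import *
from plant import workorder
print(workorder.job_done())
s=readout.state();print(s['time'],s['contact_force'],s['ft_torque'],s['tool_pos'])"
```

```text
the job is handed in; nothing more can be done
None
the job is handed in; nothing more can be done
```

The job is handed in: the rectangular-headed key is fully home in the switch, turned a quarter turn clockwise and still gripped against the spring. It took about 19.3 s of the 51 s allowed.

- **Insertion:** I wiggled the key past the sticky pins by about ±4° at low force. It stopped at TCP z = 0.113 m, the height worked out for the collar on the brass face, with about 13 N of downward push.
- **Turn:** The tool turned about 105°, which covers the quarter turn plus the play in the keyway. Torque rose from 0.06 to about 0.43 N m over the last 6° and then held, so I take the plug to be at its stop. I could not read the plug angle directly.
- **Other objects:** In the last picture the round-headed key, sugar bowl and shaker are where they started.

**Not as expected:**
- The pink and red look-alike keys fell over on their own early on, while the arm was well away from them, and they are still on the table.
- A sideways force of about 5 N remained on the tool at the end, from roughly 1 mm of misalignment.

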